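# Clamp a glued box in the cam-lever jig

## Task

Push the small kraft box that stands in the mouth of the clamping jig straight back until it is fully home and square against the jig's rear fence. Then, with one fingertip, push the jig's cam lever round clockwise (seen from above) as far as its stop, so that the jaw clamps the box while its glue sets, and leave it clamped. Push gently and only push: grip and lift nothing, and leave the other boxes, the glue bottle, the label roll and the cutter where they are.

Things in the scene. Friction and masses are not known exactly. Their poses are not given: they have to be found in the camera images.
- jig: Clamping jig fixed to the bench: plywood deck 175 (x) by 210 (y) by 12 mm with low aluminium fences. Origin: on the bench top, under the middle of a box that is fully home. x points the way a box is pushed home (away from the robot), y left, z up. The deck runs from x -120 to +55, y -145 to +65 mm. Rear fence: face at x +25.5 mm, its top 56 mm above the bench.
- box_home (a point): Where the middle of the box must come: on the jig at x 0, y 0, 45 mm above the bench, axes as the jig. The side fence's face is 25.5 mm to the left (+y), from x -20 mm back, with a mouth flared outward in front of it to x -47 mm; its top is 56 mm above the bench. With the lever open the channel between fence and jaw pad is 62 to 65 mm wide.
- glued_box_mid (a point): Middle (half-way up) of the brown kraft box to be clamped, 51 x 50 x 66 mm, 0.08 to 0.17 kg, standing loose on the jig's deck in front of the channel, 55 to 75 mm short of home (along the jig's x), up to 12 mm right of the line and up to 0.1 rad askew. z is up; its x axis is nearly the jig's.
- clamp_lever (a joint): Cam lever's angle, rad: 0 fully open, grows as it turns clockwise seen from above, 1.92 at its stop (clamped). Starts at 0 to 0.2. At 0 the arm points at -90 degrees from the jig's x axis (to the right), at the stop at -200 degrees (to the robot). It takes 1 to 4 N at the knob, more in the last half as the sprung jaw meets the box, and stays where left.
- lever_pivot (a point): On the lever's upright pivot axis, 47 mm above the bench: x 0, y -107 mm on the jig. Below the arm a spiral cam drives the jaw 18 mm to the left as the lever closes. A steel stop pin, 46 mm high, stands where the arm ends. Rough handling fails: a grip on the lever, jig or box, or a push of over 38 N.
- lever_knob (a point): Middle of the upright black knob at the lever's end, 95 mm from the pivot axis, 72 mm above the bench; the knob is 23 mm thick, 46 to 92 mm above the bench, on a round steel arm 11 mm thick at 47 to 52 mm. To close it a finger stands on the far side of the knob or arm (from the robot) and pushes it along an arc about the pivot.
- jaw_pad: The jaw's sprung rubber-faced pad, 36 mm long in x, top 51 mm above the bench, with a flared lead-in. It presses the box to the jig's +y, against the side fence. Its axes are the jig's; its origin is the jig's when the jaw is open, so its face then lies at y -39.5 mm.
- box_a: Another small kraft box, 51 x 50 x 66 mm, standing on the bench to the left of the jig; leave alone. Origin: centre of its underside.
- box_b: Another small kraft box, 51 x 50 x 66 mm, standing on the bench to the left of the jig; leave alone. Origin: centre of its underside.
- glue_bottle: White glue bottle with red tip, 42 mm thick, 112 mm tall, standing on the bench to the left of the jig; leave alone. Origin: centre of its underside.
- label_roll: Small beige roll of labels standing on end behind the jig, 42 mm across, 37 mm high; leave alone. Origin: centre of its underside.
- cutter: Yellow box cutter lying at the right edge of the bench, 177 mm long, 20 mm high; leave alone. Origin: centre of its underside.
Mind the look-alikes: they are no part of the job. Leave any blue or red look-alike of the part that bears glued_box_mid alone.

How it is judged:
By the outcome, as a careful person would: the job done as asked, in the order asked, and still so for the second after the job is handed in, with the robot touching nothing.
It also fails if it takes over 54 s, if anything falls off the work surface, if the arm or the gripper's body presses on something with over 40 N, if the wrist force passes 120 N, or if a joint passes its speed limit or range.

## Robot

A 6-joint arm with a two-finger parallel gripper is mounted at the origin on a cart in front of the work surface, level with it; the furniture and walls round the work are solid. World frame = base frame: x ahead of the robot, y to its left, z up, the work surface at z = 0. Lengths are in mm, angles in rad, forces in N, time in s.
With the tool pointing down it reaches from about 275 to 1000 mm from the base axis. Payload 8.4 kg.
Tool frame: the origin (TCP) lies midway between the tips of the shut fingers; the grasp point (between the pads) lies 19 mm behind it; z points along the fingers, y is the line along which they close (so a half turn about z gives the same grasp; the last joint's range is limited). The gripper opens to 85 mm and grips with 20 to 120 N. Pads are 22 mm wide; open, the fingers measure 114 mm over their backs; the gripper's body (76 mm by 85 mm) begins 54 mm behind the grasp point. The pads swing forward as they close: fully open they stand 13 mm farther back than shut.
Start: joints at [1.235, 0.353, 1.633, -0, 1.155, -0.002], TCP at [204.771, 590.506, 231.281] pointing down, gripper open.
Joint ranges: [-2.63, 2.63], [-0.92, 2.1], [0.06, 2.66], [-1.3, 4.44], [0, 2.69], [-3.02, 3.02]. Speed limits (rad/s): [2.22, 2.22, 2.79, 3.14, 3.14, 3.14].

## Interface

Orientations are given as [roll, pitch, yaw] about the fixed x, y, z axes, in that order (R = Rz(yaw) Ry(pitch) Rx(roll)).
In Python, from rig import r gives the robot as it stands.
- The arm moves only by the tool servo_tool, never from a script. Its argument "deltas" is a list of rows, each an object of numbers: "x", "y", "z": the shift along the world's x, y, z in mm; "rx", "ry", "rz": the turn, a rotation vector about the world's x, y, z in rad; "gripper": the gripper's target within -1 to 1 (fully open at 1, half-way at 0, shut at -1). A call has 1 to 10 rows; each row is the pose to reach, as a shift and turn from the pose commanded when the call began; what a row does not reach only later rows make up. A row lasts 1/10 s, in which the tool goes at most 50 mm and 8.59 degrees, less where a joint would pass 70% of its speed; a pose out of reach is approached as far as the arm can. A call with a gripper value outside its range is refused whole. The fingers move at their own pace and stop on an object; "newtons" is the grip in N (left out, the last holds). Time passes only in rows, so rows that repeat a pose let the fingers close. It gives the time, the measured TCP pose, the force, the opening and the grip force at its end, in the units of the state.
- r.sense(): the state, without advancing time (a new reading comes with each control period).
- r.grab_frame(name): name is "scene" or "side" or "wrist"; returns the picture (400x640x3 uint8, blue, green, red); there is no depth.
- r.camera_params(name): a dict with "mtx" (3x3 intrinsics, pixels), "eye" and "orientation" of the camera in the world. Camera axes: x right, y down, z forward; pixel columns grow to the right and rows downward; lengths in mm; the calibration is good to about 2 mm. A picture is of the moment at which its call begins: read the wrist's pose just before it. camera_params takes no time and is no camera call; for the wrist camera it gives the pose at the moment of the call.
- r.sign_off(): hands the job in; it is judged then, once.
Trained networks look in the newest picture that a camera, given by its name, has taken for a name from the list of things; names that differ only in an ending like _2 or _b are one class to them, and where a whole thing is asked for, a point or a joint stands for the part that bears it (a point fixed in the world has none). Each returns a list of dicts, best first, with "conf" (0 to 1); they miss things now and then, are a little off and sometimes report something else, mostly with a low value. They report only what shows in the picture. A call takes as long as a camera call. They do not tell look-alikes from the thing itself.
- r.recognise(name, camera): "box" ([left, top, width, height] in pixels, round what is visible of it).
The state is a dict: "clock": time; "qpos": joint angles; "qvel": joint speeds; "joint_efforts": joint torques, N m; "eef_pos": TCP position; "tcp_rot": TCP orientation; "contact_force": force on the tool from outside, world axes, zero at the start; "wrist_torque": the same for the moment, N m; "opening": opening from 0.0 (shut) to 1.0 (fully open); "grasp_force": force on a finger pad.
Only numpy, scipy, OpenCV 4.12 (cv2) and the standard library are available. Lean on these libraries where they do the work, as an engineer would, in place of code of your own. Each camera call takes 0.05 s, during which the arm holds its last target. There are 200 camera calls.

## Working session

There is one attempt and no reset: what is moved stays moved. The work goes in short steps, Python scripts to look and compute and a tool call to move; the robot and the scene stay as the last step left them, time stands still between calls to the robot, and variables do not carry over. Pictures are saved under pics/ and viewed, at most 10 in all, crops included, and the job is handed in when it is done.

Besides the shell and the picture viewer there is one more tool, called by a JSON object that holds its "fn" and its "kwargs". servo_tool: Moves the arm, as the interface text tells. Its arguments: {"type":"object","properties":{"deltas":{"type":"array","items":{"type":"object","properties":{"x":{"type":"number"},"y":{"type":"number"},"z":{"type":"number"},"rx":{"type":"number"},"ry":{"type":"number"},"rz":{"type":"number"},"gripper":{"type":"number"}}}},"newtons":{"type":"number"}},"required":["deltas"]}

```bash
mkdir -p pics
cat > h.py <<'E'
from rig import r
import numpy as np, cv2
from scipy.spatial.transform import Rotation as R
def cam(n):
    p=r.camera_params(n); o=np.array(p["orientation"],float)
    Rm=o if o.shape==(3,3) else R.from_euler('xyz',o).as_matrix()
    return np.array(p["mtx"],float),np.array(p["eye"],float),Rm
def ray(n,u,v,z):
    K,e,Rm=cam(n); d=Rm@np.linalg.solve(K,[u,v,1]); return e+d*(z-e[2])/d[2]
def proj(n,P):
    K,e,Rm=cam(n); q=K@(Rm.T@(np.array(P,float)-e)); return q[:2]/q[2]
E
python3 - <<'E'
from h import *
for n in("scene","side"):
    cv2.imwrite(f"pics/{n}0.png",r.grab_frame(n))
    p=r.camera_params(n); print(n,p)
    for t in("jig","glued_box_mid","lever_knob","jaw_pad","clamp_lever"):
        print(t,[(d["box"],round(d["conf"],2)) for d in r.recognise(t,n)][:5])
print(r.sense())
E
```

```text
scene {'mtx': array([[491.80325483,   0.        , 312.13173506],
       [  0.        , 491.80325483, 202.26876877],
       [  0.        ,   0.        ,   1.        ]]), 'eye': array([ 123.65822353, -424.4433063 ,  766.31328009]), 'orientation': array([-2.41277916,  0.01959847, -0.87784105])}
jig [([275.6, 214.3, 37.9, 47.2], 0.73), ([251.5, 191.3, 160.4, 119.2], 0.7)]
glued_box_mid [([418.6, 215.0, 44.3, 48.5], 0.65), ([180.5, 176.1, 35.7, 40.8], 0.62), ([276.9, 213.6, 39.7, 49.5], 0.59)]
lever_knob [([347.1, 228.2, 65.6, 47.5], 0.9), ([282.9, 149.5, 30.0, 42.9], 0.64)]
jaw_pad [([324.9, 216.3, 20.2, 24.3], 0.65)]
clamp_lever [([349.9, 229.9, 66.6, 46.0], 0.86), ([254.7, 192.9, 156.7, 115.6], 0.42)]
side {'mtx': array([[405.87612322,   0.        , 321.89365615],
       [  0.        , 405.87612322, 206.52435475],
       [  0.        ,   0.        ,   1.        ]]), 'eye': array([ 127.52259523, -841.01951216,  516.3589164 ]), 'orientation': array([-1.99403465, -0.02243174, -0.50122259])}
jig [([274.3, 214.7, 99.1, 65.9], 0.77), ([336.6, 236.9, 31.7, 28.2], 0.73)]
glued_box_mid [([239.4
[... 293 characters left out ...]
 'qpos': array([ 1.23459213e+00,  3.52980034e-01,  1.63339416e+00,  1.60893243e-05,
        1.15519402e+00, -2.40880895e-03]), 'qvel': array([ 1.31765117e-04, -4.58904737e-04, -6.67243032e-04, -5.83123953e-05,
        2.17384467e-03,  4.67123042e-04]), 'joint_efforts': array([ 1.23304922e-03, -6.04871249e+01, -3.42321289e+01,  1.48301583e-04,
        1.39908305e-03, -6.85526686e-06]), 'eef_pos': array([204.7729877 , 590.51197329, 231.29594783]), 'tcp_rot': array([ 3.14156818e+00, -1.46609396e-05,  2.80779077e+00]), 'contact_force': array([-0.62407658,  0.24115247,  0.80400295]), 'wrist_torque': array([ 0.04640079, -0.04504217, -0.05496327]), 'grasp_force': 0.0, 'opening': 1.0019290755140642}
```

View pics/scene0.png

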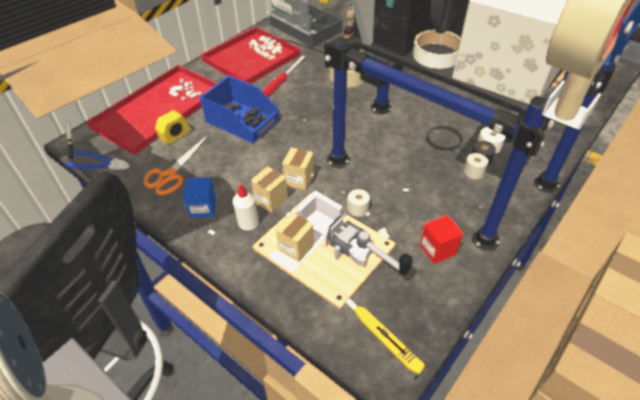

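View pics/side0.png

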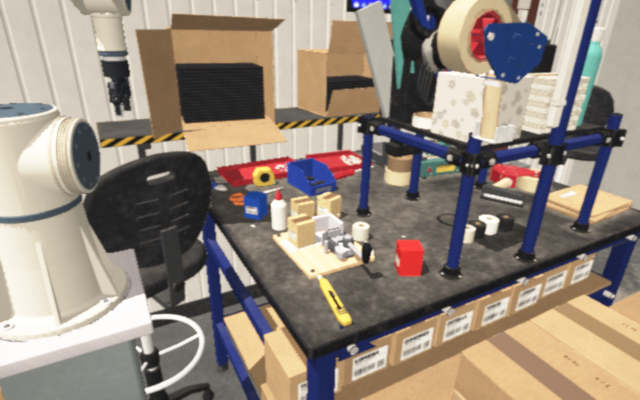

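Scene: glued box on the deck at (295,237). The kraft look-alikes are at (268,188) and (298,168), the blue box at (200,197) and the red one at (441,239). The knob is at (405,263), and a blue portal frame stands behind the jig. I choose the kraft box at (295,237), since it stands on the deck. Next, one close crop to check it.

Run:
```python
from h import *
im=cv2.imread("pics/scene0.png")[180:315,240:425]
cv2.imwrite("pics/crop.png",cv2.resize(im,None,fx=4.3,fy=4.3,interpolation=cv2.INTER_CUBIC))
for u,v in((254,244),(340,305),(394,244),(318,192)): print(ray("scene",u,v,12))
print("knob",ray("scene",405,263,72))
for u,v in((338,160),(488,240),(380,108),(546,185)): print("post",ray("scene",u,v,0))
```

```text
[480.2046061   35.70903213  12.        ]
[ 479.1909442  -172.73710027   12.        ]
[ 647.97806373 -172.51080637   12.        ]
[662.30569361  26.04059581  12.        ]
knob [ 584.23908376 -229.25051333   72.        ]
post [ 7.75580933e+02  6.03982143e+01 -1.13686838e-13]
post [ 7.78305230e+02 -3.04500378e+02  1.13686838e-13]
post [991.04651368  93.86705964   0.        ]
post [ 9.89925142e+02 -3.33040404e+02  1.13686838e-13]
```

View pics/crop.png

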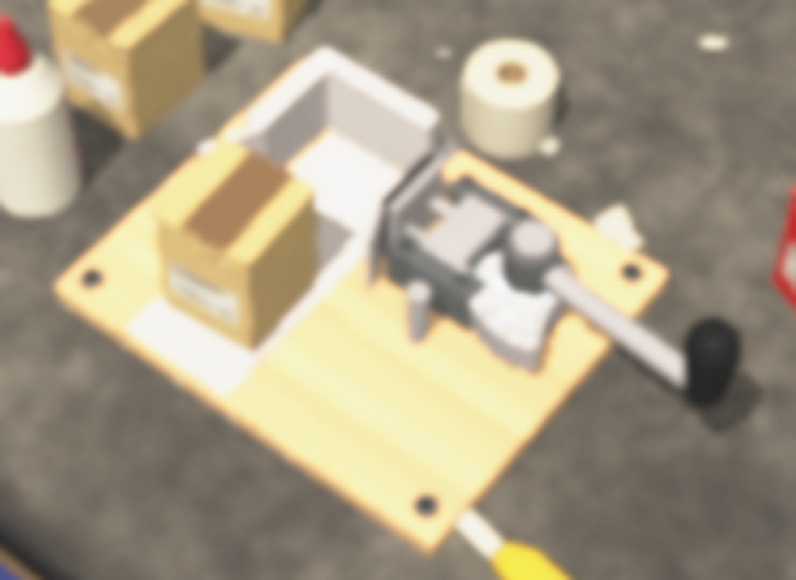

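Crop confirms it: the kraft box with brown tape and a label stands in the jig's mouth. The lever points right and slightly back, with its knob at crop (710,360). Next I move above the jig for a wrist view and shut the fingers on the way.

{"fn": "servo_tool", "kwargs": {"deltas": [{"x": 20, "y": -46, "z": 5, "rz": 0.03, "gripper": -1}, {"x": 38, "y": -93, "z": 10, "rz": 0.07, "gripper": -1}, {"x": 57, "y": -139, "z": 15, "rz": 0.1, "gripper": -1}, {"x": 76, "y": -186, "z": 20, "rz": 0.14, "gripper": -1}, {"x": 95, "y": -232, "z": 25, "rz": 0.17, "gripper": -1}, {"x": 113, "y": -279, "z": 30, "rz": 0.2, "gripper": -1}, {"x": 132, "y": -325, "z": 40, "rz": 0.24, "gripper": -1}, {"x": 151, "y": -371, "z": 50, "rz": 0.28, "gripper": -1}, {"x": 170, "y": -418, "z": 60, "rz": 0.31, "gripper": -1}, {"x": 189, "y": -464, "z": 70, "rz": 0.334, "gripper": -1}]}}

```text
invalid input
```

{"fn": "servo_tool", "kwargs": {"deltas": [{"x": 19, "y": -46, "z": 0}, {"x": 38, "y": -93, "z": 10}, {"x": 57, "y": -139, "z": 20}, {"x": 70, "y": -175, "z": 25}, {"x": 76, "y": -186, "z": 30}, {"x": 76, "y": -186, "z": 30}]}}

```text
invalid input
```

Run:
```python
from h import *
s=r.sense();print(s["clock"],s["eef_pos"],s["tcp_rot"],s["opening"],s["contact_force"])
print(r.camera_params("wrist"))
cv2.imwrite("pics/w1.png",r.grab_frame("wrist"))
```

```text
0.6 [204.7729877  590.51197329 231.29594783] [ 3.14156818e+00 -1.46609396e-05  2.80779077e+00] 1.0019290755140642 [-0.62407658  0.24115247  0.80400295]
{'mtx': array([[303.92665094,   0.        , 320.1659165 ],
       [  0.        , 303.92665094, 200.29527569],
       [  0.        ,   0.        ,   1.        ]]), 'eye': array([125.98590386, 617.92646297, 374.69305602]), 'orientation': array([2.80929691e+00, 5.05439341e-05, 1.23748446e+00])}
```

View pics/w1.png

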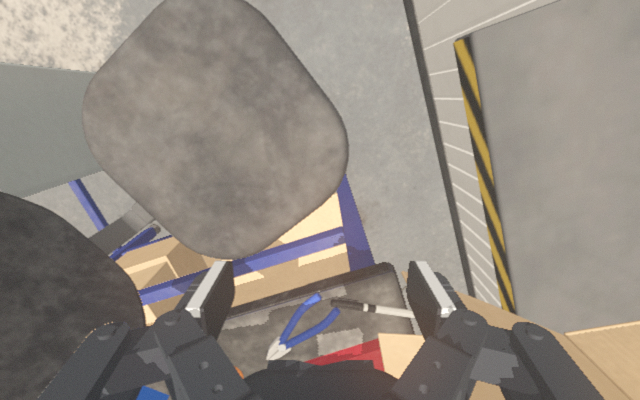

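The arm hasn't moved: both calls were refused as invalid input, so this picture still shows the start pose. I'll test the input format with a small row.

{"fn": "servo_tool", "kwargs": {"deltas": [{"x": 20, "y": -46, "z": 5, "rx": 0, "ry": 0, "rz": 0.03, "gripper": -1}], "newtons": 20}}

```text
clock: 0.75
eef_pos: [223.6, 547.9, 235.7]
tcp_rot: [3.14, -0.001, 2.841]
contact_force: [2.2, 0.8, 0.1]
opening: 0.858
grasp_force: 0.0
```

{"fn": "servo_tool", "kwargs": {"deltas": [{"x": 19, "y": -46, "z": 5, "rx": 0, "ry": 0, "rz": 0.03, "gripper": -1}, {"x": 38, "y": -93, "z": 10, "rx": 0, "ry": 0, "rz": 0.07, "gripper": -1}, {"x": 57, "y": -139, "z": 15, "rx": 0, "ry": 0, "rz": 0.1, "gripper": -1}, {"x": 76, "y": -186, "z": 20, "rx": 0, "ry": 0, "rz": 0.14, "gripper": -1}, {"x": 95, "y": -232, "z": 25, "rx": 0, "ry": 0, "rz": 0.17, "gripper": -1}, {"x": 113, "y": -279, "z": 30, "rx": 0, "ry": 0, "rz": 0.2, "gripper": -1}, {"x": 132, "y": -325, "z": 40, "rx": 0, "ry": 0, "rz": 0.24, "gripper": -1}, {"x": 151, "y": -371, "z": 50, "rx": 0, "ry": 0, "rz": 0.28, "gripper": -1}, {"x": 170, "y": -418, "z": 60, "rx": 0, "ry": 0, "rz": 0.3, "gripper": -1}, {"x": 189, "y": -464, "z": 70, "rx": 0, "ry": 0, "rz": 0.303, "gripper": -1}], "newtons": 20}}

```text
clock: 1.75
eef_pos: [411.5, 84.8, 305.8]
tcp_rot: [3.141, 0.001, -3.142]
contact_force: [-0.3, 0.6, 0.5]
opening: 0.001
grasp_force: 0.0
```

{"fn": "servo_tool", "kwargs": {"deltas": [{"x": 15, "y": -46, "z": 0, "rx": 0, "ry": 0, "rz": 0, "gripper": -1}, {"x": 25, "y": -93, "z": 0, "rx": 0, "ry": 0, "rz": 0, "gripper": -1}, {"x": 30, "y": -130, "z": 0, "rx": 0, "ry": 0, "rz": 0, "gripper": -1}, {"x": 30, "y": -140, "z": 0, "rx": 0, "ry": 0, "rz": 0, "gripper": -1}, {"x": 30, "y": -140, "z": 0, "rx": 0, "ry": 0, "rz": 0, "gripper": -1}], "newtons": 20}}

```text
clock: 2.25
eef_pos: [441.1, -54.4, 304.9]
tcp_rot: [3.141, -0.0, 3.138]
contact_force: [1.2, 1.0, -0.6]
opening: -0.004
grasp_force: 0.0
```

Run:
```python
from h import *
s=r.sense();print(s["clock"],s["eef_pos"],s["tcp_rot"],s["opening"],s["contact_force"])
p=r.camera_params("wrist");print(p)
im=r.grab_frame("wrist");cv2.imwrite("pics/w2.png",im)
```

```text
2.25 [441.06751456 -54.37442288 304.9338858 ] [ 3.14149789e+00 -1.44763435e-04  3.13791175e+00] -0.0041007191872363445 [ 1.18204042  1.00091522 -0.60618537]
{'mtx': array([[303.92665094,   0.        , 320.1659165 ],
       [  0.        , 303.92665094, 200.29527569],
       [  0.        ,   0.        ,   1.        ]]), 'eye': array([357.67116936, -54.20165821, 448.36437611]), 'orientation': array([2.80944923e+00, 1.23297208e-04, 1.56763221e+00])}
```

View pics/w2.png

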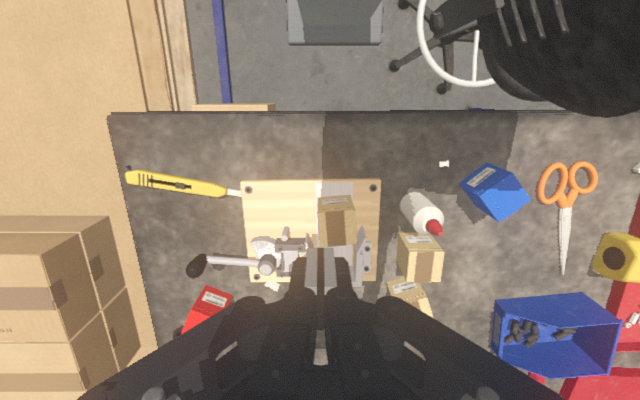

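The wrist view shows the jig from above, with up towards the robot and right as +y. The deck's corners are (242,180), (381,178), (250,283) and (378,282), the box top lies around (337,227), and the knob is at (197,265). Now I fit the jig and the box.

```bash
cat > fit.py <<'E'
from h import *
from scipy.optimize import least_squares
c=lambda u,v:(240+u/4.3,180+v/4.3)
S=lambda *a:("scene",)+a
W=lambda *a:("wrist",)+a
obs=[("scene",c(55,286),(-120,65,12)),("scene",c(430,540),(-120,-145,12)),("scene",c(668,270),(55,-145,12)),("scene",c(330,76),(25.5,25.5,56)),
("wrist",(242,180),(-120,-145,12)),("wrist",(381,178),(-120,65,12)),("wrist",(250,283),(55,-145,12)),("wrist",(378,282),(55,65,12))]
def T(p,q): 
    ca,sa=np.cos(p[2]),np.sin(p[2]); return (p[0]+ca*q[0]-sa*q[1],p[1]+sa*q[0]+ca*q[1],q[2])
def fit(obs,p0):
    f=lambda p:np.concatenate([proj(n,T(p,q))-np.array(u) for n,u,q in obs])
    s=least_squares(f,p0,loss="soft_l1"); return s.x,f(s.x).reshape(-1,2).round(1)
if __name__=="__main__":
    j,e=fit(obs,[600,-50,0]); print("jig",j,e.tolist())
    b,e=fit([("scene",c(158,213),(-25.5,25,78)),("scene",c(315,190),(25.5,-25,78)),("scene",c(238,145),(25.5,25,78)),("scene",c(250,347),(-25.5,-25,12)),("scene",c(258,248),(-25.5,-25,78)),
    ("wrist",(318,207),(-25.5,-25,78)),("wrist",(353,206),(-25.5,25,78)),("wrist",(357,246),(25.5,25,78)),("wrist",(320,246),(25.5,-25,78))],[540,-40,0]); print("box",b,e.tolist())
    ca,sa=np.cos(j[2]),np.sin(j[2]);d=b[:2]-j[:2];print("box in jig",ca*d[0]+sa*d[1],-sa*d[0]+ca*d[1],b[2]-j[2])
    piv=T(j,(0,-107,47));print("piv",piv)
    for n,u in(("scene",c(712,358)),("wrist",(197,265))):
        k=ray(n,*u,72);print("knob",k,np.hypot(*(k[:2]-piv[:2])),"ang",-np.pi/2-(np.arctan2(k[1]-piv[1],k[0]-piv[0])-j[2]))
    print("bottle",ray("wrist",418,205,60))
    for n in ("scene","wrist"):
        im=cv2.imread("pics/scene0.png" if n=="scene" else "pics/w2.png")
        for q in [o[2] for o in obs]+[(0,-107,60)]: cv2.circle(im,tuple(int(v) for v in proj(n,T(j,q)).round()),1,(0,0,255),-1)
        for q in [(a,bb,z) for a in(-25.5,25.5) for bb in(-25,25) for z in (12,78)]: cv2.circle(im,tuple(int(v) for v in proj(n,T(b,q)).round()),1,(0,255,0),-1)
        o=im[180:315,240:425] if n=="scene" else im[165:300,185:395]
        cv2.imwrite(f"pics/ov_{n}.png",cv2.resize(o,None,fx=2.1,fy=2.1) if 0 else cv2.resize(o,(640,int(640*o.shape[0]/o.shape[1])),interpolation=cv2.INTER_CUBIC))
E
python3 fit.py; python3 -c "
import cv2,numpy as np
a=cv2.imread('pics/ov_scene.png');b=cv2.imread('pics/ov_wrist.png')
o=np.vstack([a,b]);cv2.imwrite('pics/ov.png',cv2.resize(o,None,fx=600/o.shape[0],fy=600/o.shape[0],interpolation=cv2.INTER_AREA))"
```

```text
jig [ 5.95930621e+02 -2.70271674e+01  1.10873324e-02] [[-1.0, -1.1], [-0.3, 0.3], [-0.5, -0.6], [-1.5, -2.6], [-2.6, 1.0], [-0.2, 1.2], [-0.1, -1.0], [-2.6, -1.4]]
box [ 5.23696629e+02 -3.20818146e+01  8.88499365e-02] [[-2.5, -0.6], [0.1, -1.6], [-4.3, -2.7], [0.3, 2.2], [-3.1, 3.7], [-2.3, 4.3], [1.0, 2.1], [-1.0, -2.8], [-0.7, 0.2]]
box in jig -72.2855939973803 -4.253470633893714 0.07776260404846241
piv (np.float64(597.1169416676479), np.float64(-134.02059078658186), 47)
knob [ 584.41185031 -230.29840581   72.        ] 97.11249668763921 ang 0.1422920432462229
knob [ 583.73804348 -227.68459315   72.        ] 94.61469365154942 ang 0.15296687642196716
bottle [498.56730977  79.53789671  60.        ]
```

View pics/ov.png

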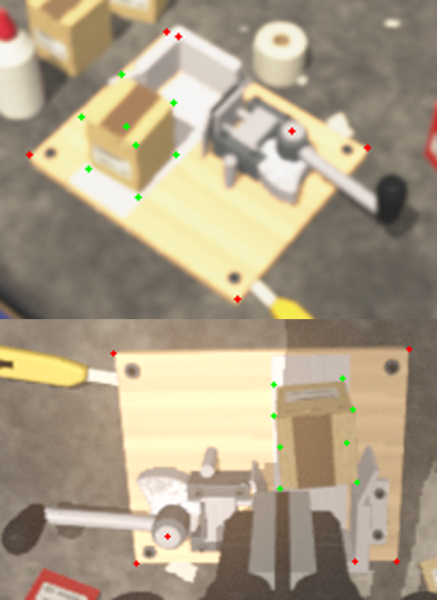

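The fit is consistent: knob radius 95–97 mm against 95 given, lever angle about 0.15, box about 72 mm short of home, about 5 mm right and 0.08 rad askew. Now I descend in front of the box.

{"fn": "servo_tool", "kwargs": {"deltas": [{"x": 14, "y": 10, "z": -35, "rx": 0, "ry": 0, "rz": 0.015, "gripper": -1}, {"x": 29, "y": 22, "z": -75, "rx": 0, "ry": 0, "rz": 0.015, "gripper": -1}, {"x": 29, "y": 22, "z": -120, "rx": 0, "ry": 0, "rz": 0.015, "gripper": -1}, {"x": 29, "y": 22, "z": -165, "rx": 0, "ry": 0, "rz": 0.015, "gripper": -1}, {"x": 29, "y": 22, "z": -210, "rx": 0, "ry": 0, "rz": 0.015, "gripper": -1}, {"x": 29, "y": 22, "z": -245, "rx": 0, "ry": 0, "rz": 0.015, "gripper": -1}, {"x": 29, "y": 22, "z": -265, "rx": 0, "ry": 0, "rz": 0.015, "gripper": -1}, {"x": 29, "y": 22, "z": -273, "rx": 0, "ry": 0, "rz": 0.015, "gripper": -1}, {"x": 29, "y": 22, "z": -273, "rx": 0, "ry": 0, "rz": 0.015, "gripper": -1}], "newtons": 20}}

```text
clock: 3.2
eef_pos: [469.6, -30.1, 31.4]
tcp_rot: [3.141, -0.002, -3.126]
contact_force: [0.9, 0.4, -0.2]
opening: -0.005
grasp_force: 0.0
```

{"fn": "servo_tool", "kwargs": {"deltas": [{"x": 4, "y": 0, "z": 0, "rx": 0, "ry": 0, "rz": 0, "gripper": -1}, {"x": 8, "y": 0, "z": 0, "rx": 0, "ry": 0, "rz": 0, "gripper": -1}, {"x": 12, "y": 0, "z": 0, "rx": 0, "ry": 0, "rz": 0, "gripper": -1}, {"x": 16, "y": 0, "z": 0, "rx": 0, "ry": 0, "rz": 0, "gripper": -1}, {"x": 20, "y": 0, "z": 0, "rx": 0, "ry": 0, "rz": 0, "gripper": -1}, {"x": 25, "y": 0, "z": 0, "rx": 0, "ry": 0, "rz": 0, "gripper": -1}, {"x": 30, "y": 0, "z": 0, "rx": 0, "ry": 0, "rz": 0, "gripper": -1}, {"x": 35, "y": 0, "z": 0, "rx": 0, "ry": 0, "rz": 0, "gripper": -1}, {"x": 40, "y": 0, "z": 0, "rx": 0, "ry": 0, "rz": 0, "gripper": -1}], "newtons": 20}}

```text
clock: 4.1
eef_pos: [510.6, -31.3, 31.9]
tcp_rot: [-3.142, -0.0, -3.127]
contact_force: [-1.0, 0.3, 0.6]
opening: -0.0
grasp_force: 0.3
```

Run:
```python
from h import *
a=r.grab_frame("scene")[180:315,240:425];b=r.grab_frame("wrist")[165:300,185:395]
f=lambda o:cv2.resize(o,(400,int(400*o.shape[0]/o.shape[1])),interpolation=cv2.INTER_CUBIC)
cv2.imwrite("pics/p1.png",np.vstack([f(a),f(b)]))
```

```text
(no output)
```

View pics/p1.png

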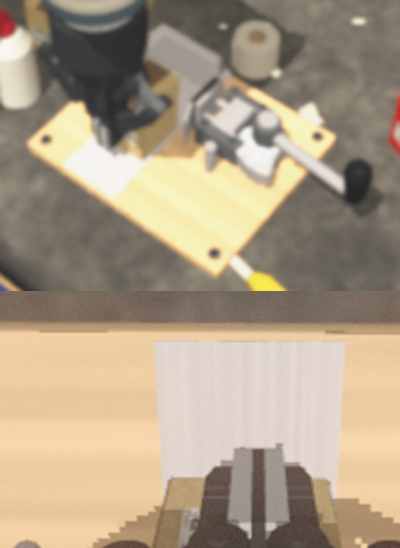

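The fingers are centred on the box's front face (lower half, around (260,490)) and the box is moving in square. I continue, slowly near the end.

{"fn": "servo_tool", "kwargs": {"deltas": [{"x": 5, "y": 0, "z": 0, "rx": 0, "ry": 0, "rz": 0, "gripper": -1}, {"x": 10, "y": 0, "z": 0, "rx": 0, "ry": 0, "rz": 0, "gripper": -1}, {"x": 15, "y": 0, "z": 0, "rx": 0, "ry": 0, "rz": 0, "gripper": -1}, {"x": 20, "y": 0, "z": 0, "rx": 0, "ry": 0, "rz": 0, "gripper": -1}, {"x": 25, "y": 0, "z": 0, "rx": 0, "ry": 0, "rz": 0, "gripper": -1}, {"x": 30, "y": 0, "z": 0, "rx": 0, "ry": 0, "rz": 0, "gripper": -1}, {"x": 34, "y": 0, "z": 0, "rx": 0, "ry": 0, "rz": 0, "gripper": -1}, {"x": 37, "y": 0, "z": 0, "rx": 0, "ry": 0, "rz": 0, "gripper": -1}, {"x": 40, "y": 0, "z": 0, "rx": 0, "ry": 0, "rz": 0, "gripper": -1}], "newtons": 20}}

```text
clock: 5.1
eef_pos: [550.3, -31.2, 31.9]
tcp_rot: [3.142, -0.0, -3.127]
contact_force: [-0.3, -0.2, -0.4]
opening: 0.005
grasp_force: 0.4
```

{"fn": "servo_tool", "kwargs": {"deltas": [{"x": 1, "y": 0, "z": 0, "rx": 0, "ry": 0, "rz": 0, "gripper": -1}, {"x": 2, "y": 0, "z": 0, "rx": 0, "ry": 0, "rz": 0, "gripper": -1}, {"x": 3, "y": 0, "z": 0, "rx": 0, "ry": 0, "rz": 0, "gripper": -1}, {"x": 4, "y": 0, "z": 0, "rx": 0, "ry": 0, "rz": 0, "gripper": -1}], "newtons": 20}}

```text
clock: 5.5
eef_pos: [554.2, -31.3, 32.0]
tcp_rot: [3.142, -0.0, -3.127]
contact_force: [-1.3, -0.5, -0.4]
opening: -0.0
grasp_force: 0.4
```

{"fn": "servo_tool", "kwargs": {"deltas": [{"x": 1, "y": 0, "z": 0, "rx": 0, "ry": 0, "rz": 0, "gripper": -1}, {"x": 2, "y": 0, "z": 0, "rx": 0, "ry": 0, "rz": 0, "gripper": -1}, {"x": 2, "y": 0, "z": 0, "rx": 0, "ry": 0, "rz": 0, "gripper": -1}], "newtons": 20}}

```text
clock: 5.8
eef_pos: [556.4, -31.3, 32.0]
tcp_rot: [-3.142, 0.0, -3.127]
contact_force: [-1.2, -0.3, 0.5]
opening: -0.003
grasp_force: 0.2
```

{"fn": "servo_tool", "kwargs": {"deltas": [{"x": 1, "y": 0, "z": 0, "rx": 0, "ry": 0, "rz": 0, "gripper": -1}, {"x": 1, "y": 0, "z": 0, "rx": 0, "ry": 0, "rz": 0, "gripper": -1}], "newtons": 20}}

```text
clock: 6.0
eef_pos: [557.3, -31.3, 32.0]
tcp_rot: [3.142, 0.0, -3.127]
contact_force: [-1.1, 0.7, -0.8]
opening: -0.001
grasp_force: 0.3
```

{"fn": "servo_tool", "kwargs": {"deltas": [{"x": 1, "y": 0, "z": 0, "rx": 0, "ry": 0, "rz": 0, "gripper": -1}, {"x": 1, "y": 0, "z": 0, "rx": 0, "ry": 0, "rz": 0, "gripper": -1}], "newtons": 20}}

```text
clock: 6.2
eef_pos: [558.3, -31.2, 32.0]
tcp_rot: [3.142, 0.0, -3.127]
contact_force: [0.2, -0.1, -0.9]
opening: 0.001
grasp_force: 0.3
```

{"fn": "servo_tool", "kwargs": {"deltas": [{"x": 1, "y": 0, "z": 0, "rx": 0, "ry": 0, "rz": 0, "gripper": -1}, {"x": 1, "y": 0, "z": 0, "rx": 0, "ry": 0, "rz": 0, "gripper": -1}], "newtons": 20}}

```text
clock: 6.4
eef_pos: [558.6, -31.3, 31.8]
tcp_rot: [3.142, -0.001, -3.127]
contact_force: [-3.2, 0.2, 2.1]
opening: 0.002
grasp_force: 0.3
```

{"fn": "servo_tool", "kwargs": {"deltas": [{"x": 1, "y": 0, "z": 0, "rx": 0, "ry": 0, "rz": 0, "gripper": -1}, {"x": 1, "y": 0, "z": 0, "rx": 0, "ry": 0, "rz": 0, "gripper": -1}], "newtons": 20}}

```text
clock: 6.6
eef_pos: [558.7, -31.2, 31.7]
tcp_rot: [3.141, -0.003, -3.127]
contact_force: [-6.6, -0.7, 2.9]
opening: 0.001
grasp_force: 0.1
```

The box stopped at 558.7 (expected 559.5) with the force rising, so it is home. I back off and check the room behind the knob, because the red box stands near it.

{"fn": "servo_tool", "kwargs": {"deltas": [{"x": 1, "y": 0, "z": 0, "rx": 0, "ry": 0, "rz": 0, "gripper": -1}, {"x": 1, "y": 0, "z": 0, "rx": 0, "ry": 0, "rz": 0, "gripper": -1}], "newtons": 20}}

```text
clock: 6.8
eef_pos: [558.6, -31.2, 31.4]
tcp_rot: [3.141, -0.005, -3.127]
contact_force: [-9.4, 0.1, 4.4]
opening: 0.002
grasp_force: 0.0
```

{"fn": "servo_tool", "kwargs": {"deltas": [{"x": -10, "y": 0, "z": 0, "rx": 0, "ry": 0, "rz": 0, "gripper": -1}, {"x": -35, "y": 0, "z": 0, "rx": 0, "ry": 0, "rz": 0, "gripper": -1}, {"x": -50, "y": -10, "z": 30, "rx": 0, "ry": 0, "rz": -0.05, "gripper": -1}, {"x": -50, "y": -40, "z": 75, "rx": 0, "ry": 0, "rz": -0.1, "gripper": -1}, {"x": -50, "y": -75, "z": 115, "rx": 0, "ry": 0, "rz": -0.15, "gripper": -1}, {"x": -50, "y": -110, "z": 140, "rx": 0, "ry": 0, "rz": -0.16, "gripper": -1}, {"x": -50, "y": -140, "z": 150, "rx": 0, "ry": 0, "rz": -0.16, "gripper": -1}, {"x": -50, "y": -150, "z": 150, "rx": 0, "ry": 0, "rz": -0.16, "gripper": -1}, {"x": -50, "y": -150, "z": 150, "rx": 0, "ry": 0, "rz": -0.16, "gripper": -1}], "newtons": 20}}

```text
clock: 7.7
eef_pos: [511.1, -182.2, 181.9]
tcp_rot: [-3.141, 0.001, 2.994]
contact_force: [-0.7, -0.4, -0.7]
opening: 0.002
grasp_force: 0.0
```

Run:
```python
from h import *
s=r.sense();print(s["eef_pos"],s["tcp_rot"],s["qpos"])
w=r.grab_frame("wrist");a=r.grab_frame("scene");cv2.imwrite("pics/s2.png",a);cv2.imwrite("pics/w3.png",w)
print("knob",[(d["box"],d["conf"]) for d in r.recognise("lever_knob","scene")])
a=cv2.resize(a[170:310,240:480],(640,373),interpolation=cv2.INTER_CUBIC);w=cv2.resize(w,(363,227),interpolation=cv2.INTER_AREA)
o=np.zeros((600,640,3),np.uint8);o[:373]=a;o[373:,:363]=w;cv2.imwrite("pics/p2.png",o)
```

```text
[ 511.14836371 -182.21035828  181.89654407] [-3.14148778e+00  1.08815182e-03  2.99373028e+00] [-3.45263358e-01  2.80290698e-01  1.85879657e+00  1.31289837e-04
  1.00141780e+00 -1.76826798e+00]
knob [([348.5, 236.1, 65.8, 38.3], 0.79)]
```

View pics/p2.png

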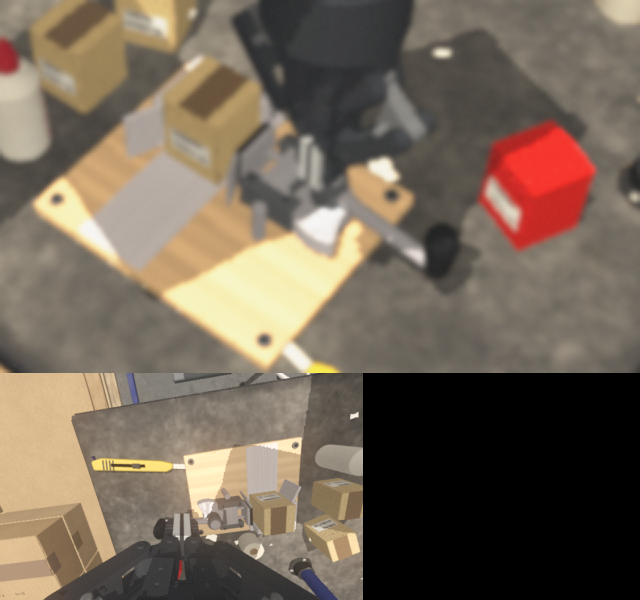

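The box is home between the fence and the jaw. The lever is unmoved, with its knob at (440,250) in the crop, and the red box is at (540,185).

Run:
```python
from h import *
for u,v,z in((482,195,0),(525,248,0),(590,215,0),(490,140,66),(525,185,66),(594,168,66),(440,250,72)): print(ray("scene",240+u*.375,170+v*.375,z).round(0))
```

```text
[ 690. -207.   -0.]
[ 669. -255.    0.]
[ 723. -277.    0.]
[ 686. -206.   66.]
[ 667. -244.   66.]
[ 708. -273.   66.]
[ 583. -230.   72.]
```

{"fn": "servo_tool", "kwargs": {"deltas": [{"x": 40, "y": -20, "z": 0, "rx": 0, "ry": 0, "rz": 0, "gripper": -1}, {"x": 80, "y": -40, "z": 0, "rx": 0, "ry": 0, "rz": 0, "gripper": -1}, {"x": 108, "y": -50, "z": 0, "rx": 0, "ry": 0, "rz": 0, "gripper": -1}, {"x": 114, "y": -52, "z": -15, "rx": 0, "ry": 0, "rz": 0, "gripper": -1}, {"x": 114, "y": -52, "z": -50, "rx": 0, "ry": 0, "rz": 0, "gripper": -1}, {"x": 114, "y": -52, "z": -90, "rx": 0, "ry": 0, "rz": 0, "gripper": -1}, {"x": 114, "y": -52, "z": -115, "rx": 0, "ry": 0, "rz": 0, "gripper": -1}, {"x": 114, "y": -52, "z": -122, "rx": 0, "ry": 0, "rz": 0, "gripper": -1}, {"x": 114, "y": -52, "z": -122, "rx": 0, "ry": 0, "rz": 0, "gripper": -1}], "newtons": 20}}

```text
clock: 8.75
eef_pos: [623.8, -231.8, 58.3]
tcp_rot: [3.141, -0.003, 2.997]
contact_force: [-0.2, -0.3, 0.6]
opening: -0.001
grasp_force: 0.0
```

```bash
cat > arc.py <<'E'
import numpy as np
P=np.array([597.1,-134.0]);jy=0.011
prev=None
for phi in np.arange(0.15,2.0,0.118):
    th=jy-np.pi/2-phi; u=np.array([np.cos(th),np.sin(th)]); t=np.array([np.sin(th),-np.cos(th)])
    q=P+95*u-22.5*t
    print(round(phi,3),q.round(0),"yaw",round(np.arctan2(t[1],t[0])%(2*np.pi),3))
E
python3 arc.py
```

```text
0.15 [ 606. -231.] yaw 3.003
0.268 [ 595. -232.] yaw 2.885
0.386 [ 583. -231.] yaw 2.767
0.504 [ 572. -228.] yaw 2.649
0.622 [ 561. -225.] yaw 2.531
0.74 [ 551. -220.] yaw 2.413
0.858 [ 541. -214.] yaw 2.295
0.976 [ 532. -207.] yaw 2.177
1.094 [ 524. -198.] yaw 2.059
1.212 [ 517. -189.] yaw 1.941
1.33 [ 511. -179.] yaw 1.823
1.448 [ 506. -169.] yaw 1.705
1.566 [ 502. -158.] yaw 1.587
1.684 [ 500. -147.] yaw 1.469
1.802 [ 499. -135.] yaw 1.351
1.92 [ 500. -124.] yaw 1.233
```

{"fn": "servo_tool", "kwargs": {"deltas": [{"x": -9, "y": 0, "z": 0, "rx": 0, "ry": 0, "rz": 0, "gripper": -1}, {"x": -16, "y": 0, "z": 0, "rx": 0, "ry": 0, "rz": 0, "gripper": -1}, {"x": -22, "y": 0, "z": 0, "rx": 0, "ry": 0, "rz": -0.05, "gripper": -1}, {"x": -29, "y": 0, "z": 0, "rx": 0, "ry": 0, "rz": -0.11, "gripper": -1}, {"x": -35, "y": 0, "z": 0, "rx": 0, "ry": 0, "rz": -0.17, "gripper": -1}, {"x": -41, "y": 1, "z": 0, "rx": 0, "ry": 0, "rz": -0.23, "gripper": -1}, {"x": -47, "y": 2, "z": 0, "rx": 0, "ry": 0, "rz": -0.29, "gripper": -1}, {"x": -52, "y": 4, "z": 0, "rx": 0, "ry": 0, "rz": -0.35, "gripper": -1}], "newtons": 20}}

```text
clock: 9.55
eef_pos: [573.3, -230.0, 61.7]
tcp_rot: [-3.142, 0.003, 2.643]
contact_force: [1.5, -1.7, 0.5]
opening: -0.002
grasp_force: 0.9
```

Run:
```python
from h import *
a=r.grab_frame("scene");w=r.grab_frame("side")
a=cv2.resize(a[170:310,240:480],(640,373),interpolation=cv2.INTER_CUBIC);w=cv2.resize(w[180:290,260:440],(371,227),interpolation=cv2.INTER_CUBIC)
o=np.zeros((600,640,3),np.uint8);o[:373]=a;o[373:,:371]=w;cv2.imwrite("pics/p3.png",o)
```

```text
(no output)
```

View pics/p3.png

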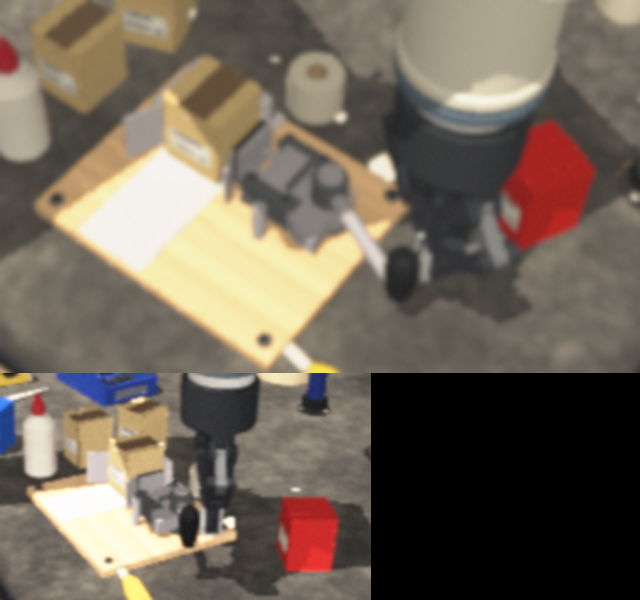

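The finger is behind the knob and the lever is turning; the red box is clear. I continue the arc.

{"fn": "servo_tool", "kwargs": {"deltas": [{"x": -5.5, "y": 1.5, "z": 0, "rx": 0, "ry": 0, "rz": -0.06, "gripper": -1}, {"x": -11, "y": 3, "z": 0, "rx": 0, "ry": 0, "rz": -0.12, "gripper": -1}, {"x": -16, "y": 5.5, "z": 0, "rx": 0, "ry": 0, "rz": -0.18, "gripper": -1}, {"x": -21, "y": 8, "z": 0, "rx": 0, "ry": 0, "rz": -0.235, "gripper": -1}, {"x": -26, "y": 11, "z": 0, "rx": 0, "ry": 0, "rz": -0.295, "gripper": -1}, {"x": -31, "y": 14, "z": 0, "rx": 0, "ry": 0, "rz": -0.355, "gripper": -1}, {"x": -35.5, "y": 17.5, "z": 0, "rx": 0, "ry": 0, "rz": -0.41, "gripper": -1}, {"x": -40, "y": 21, "z": 0, "rx": 0, "ry": 0, "rz": -0.47, "gripper": -1}, {"x": -44, "y": 25.5, "z": 0, "rx": 0, "ry": 0, "rz": -0.53, "gripper": -1}, {"x": -48, "y": 30, "z": 0, "rx": 0, "ry": 0, "rz": -0.59, "gripper": -1}], "newtons": 20}}

```text
clock: 10.65
eef_pos: [525.4, -199.7, 61.0]
tcp_rot: [3.141, 0.002, 2.055]
contact_force: [-1.4, -2.1, 1.0]
opening: 0.005
grasp_force: 1.0
```

{"fn": "servo_tool", "kwargs": {"deltas": [{"x": -3.5, "y": 4.5, "z": 0, "rx": 0, "ry": 0, "rz": -0.06, "gripper": -1}, {"x": -7, "y": 9, "z": 0, "rx": 0, "ry": 0, "rz": -0.118, "gripper": -1}, {"x": -10, "y": 14, "z": 0, "rx": 0, "ry": 0, "rz": -0.177, "gripper": -1}, {"x": -13, "y": 19, "z": 0, "rx": 0, "ry": 0, "rz": -0.236, "gripper": -1}, {"x": -15.5, "y": 24, "z": 0, "rx": 0, "ry": 0, "rz": -0.295, "gripper": -1}, {"x": -18, "y": 29, "z": 0, "rx": 0, "ry": 0, "rz": -0.354, "gripper": -1}, {"x": -20, "y": 34.5, "z": 0, "rx": 0, "ry": 0, "rz": -0.413, "gripper": -1}, {"x": -22, "y": 40, "z": 0, "rx": 0, "ry": 0, "rz": -0.472, "gripper": -1}, {"x": -23, "y": 45.5, "z": 0, "rx": 0, "ry": 0, "rz": -0.53, "gripper": -1}, {"x": -24, "y": 51, "z": 0, "rx": 0, "ry": 0, "rz": -0.59, "gripper": -1}], "newtons": 20}}

```text
clock: 11.65
eef_pos: [501.7, -148.5, 61.0]
tcp_rot: [3.14, 0.001, 1.465]
contact_force: [0.3, -1.9, 0.6]
opening: 0.002
grasp_force: 1.0
```

{"fn": "servo_tool", "kwargs": {"deltas": [{"x": -0.5, "y": 4, "z": 0, "rx": 0, "ry": 0, "rz": -0.04, "gripper": -1}, {"x": -1, "y": 8, "z": 0, "rx": 0, "ry": 0, "rz": -0.08, "gripper": -1}, {"x": -1, "y": 12, "z": 0, "rx": 0, "ry": 0, "rz": -0.12, "gripper": -1}, {"x": -1, "y": 16, "z": 0, "rx": 0, "ry": 0, "rz": -0.16, "gripper": -1}], "newtons": 20}}

```text
clock: 12.05
eef_pos: [500.8, -132.6, 60.9]
tcp_rot: [3.14, 0.0, 1.306]
contact_force: [0.7, -1.8, 0.1]
opening: 0.0
grasp_force: 1.1
```

Now small steps to the stop, at about y = -124.

{"fn": "servo_tool", "kwargs": {"deltas": [{"x": 0, "y": 2, "z": 0, "rx": 0, "ry": 0, "rz": -0.02, "gripper": -1}, {"x": 0.5, "y": 4, "z": 0, "rx": 0, "ry": 0, "rz": -0.04, "gripper": -1}, {"x": 1, "y": 6, "z": 0, "rx": 0, "ry": 0, "rz": -0.06, "gripper": -1}], "newtons": 20}}

```text
clock: 12.35
eef_pos: [501.2, -126.4, 60.4]
tcp_rot: [3.141, 0.0, 1.245]
contact_force: [-1.0, -2.8, 1.4]
opening: 0.0
grasp_force: 1.3
```

{"fn": "servo_tool", "kwargs": {"deltas": [{"x": 0.2, "y": 1, "z": 0, "rx": 0, "ry": 0, "rz": -0.01, "gripper": -1}, {"x": 0.4, "y": 2, "z": 0, "rx": 0, "ry": 0, "rz": -0.02, "gripper": -1}], "newtons": 20}}

```text
clock: 12.55
eef_pos: [501.3, -125.0, 60.2]
tcp_rot: [-3.142, 0.001, 1.226]
contact_force: [-4.7, -12.8, 5.6]
opening: 0.001
grasp_force: 6.8
```

{"fn": "servo_tool", "kwargs": {"deltas": [{"x": 0.2, "y": 1, "z": 0, "rx": 0, "ry": 0, "rz": -0.01, "gripper": -1}, {"x": 0.4, "y": 2, "z": 0, "rx": 0, "ry": 0, "rz": -0.02, "gripper": -1}], "newtons": 20}}

```text
clock: 12.75
eef_pos: [501.2, -124.6, 60.2]
tcp_rot: [-3.142, 0.004, 1.208]
contact_force: [-9.0, -25.5, 6.4]
opening: 0.004
grasp_force: 13.4
```

At the stop: 27 N at y = -124.6, where -124 was expected. I back off along the arc, then up and away, and check.

{"fn": "servo_tool", "kwargs": {"deltas": [{"x": -1, "y": -5, "z": 0, "rx": 0, "ry": 0, "rz": 0, "gripper": -1}, {"x": -5, "y": -20, "z": 0, "rx": 0, "ry": 0, "rz": 0, "gripper": -1}, {"x": -10, "y": -35, "z": 5, "rx": 0, "ry": 0, "rz": 0, "gripper": -1}, {"x": -10, "y": -40, "z": 45, "rx": 0, "ry": 0, "rz": 0, "gripper": -1}, {"x": -15, "y": -50, "z": 90, "rx": 0, "ry": 0, "rz": 0, "gripper": -1}, {"x": -40, "y": -70, "z": 135, "rx": 0, "ry": 0, "rz": 0, "gripper": -1}, {"x": -70, "y": -80, "z": 175, "rx": 0, "ry": 0, "rz": 0, "gripper": -1}, {"x": -90, "y": -80, "z": 190, "rx": 0, "ry": 0, "rz": 0, "gripper": -1}, {"x": -90, "y": -80, "z": 190, "rx": 0, "ry": 0, "rz": 0, "gripper": -1}], "newtons": 20}}

```text
clock: 13.65
eef_pos: [411.0, -202.7, 252.6]
tcp_rot: [3.138, 0.0, 1.204]
contact_force: [0.8, 0.5, -0.1]
opening: -0.001
grasp_force: 0.0
```

Run:
```python
from h import *
from fit import T
a=r.grab_frame("scene");w=r.grab_frame("side")
j=[595.9,-27,.011]
k=lambda q:tuple(int(v) for v in proj("scene",T(j,q)).round())
print("expected knob px",k((-89,-74.5,72)))
a=cv2.resize(a[170:310,240:480],(640,373),interpolation=cv2.INTER_CUBIC);w=cv2.resize(w[180:290,260:440],(371,227),interpolation=cv2.INTER_CUBIC)
for q in [(x,y,78) for x in(-25.5,25.5) for y in(-25,25)]+[(-89,-74.5,92)]:
    p=(proj("scene",T(j,q))-[240,170])/.375; cv2.circle(a,tuple(int(v) for v in p),2,(0,255,0),-1)
o=np.zeros((600,640,3),np.uint8);o[:373]=a;o[373:,:371]=w;cv2.imwrite("pics/p4.png",o)
```

```text
expected knob px (319, 253)
```

View pics/p4.png

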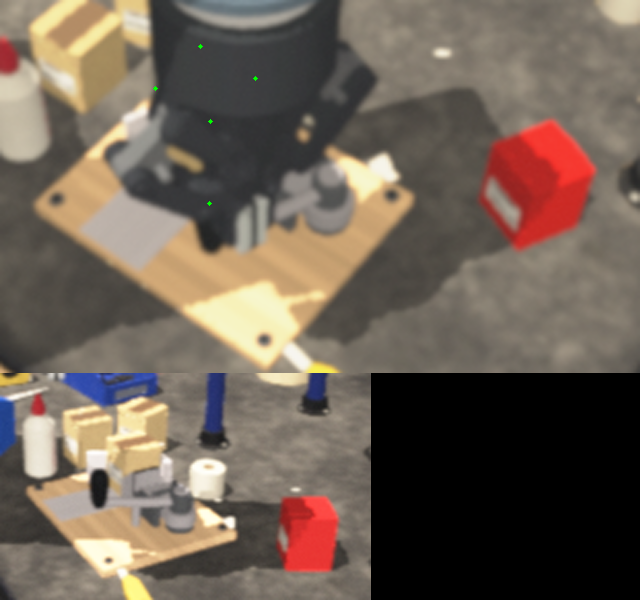

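The side crop shows the lever pointing at the robot against its stop and the box clamped in the corner; the tool is clear and the force reads zero. The gripper hides the box in the scene crop. I'm handing in.

```bash
python3 -c "
from rig import r
print(r.sign_off())"
```

```text
the job is handed in; nothing more can be done
None
```

I pushed the box home against the rear fence (9 N) and turned the cam lever clockwise to its stop (about 28 N peak); it was left clamped with the tool clear, though the final close-up of the box was partly hidden by the gripper.

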